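# Unhook the bench scraper and clear the inspection plate

## Task

Lift the scraper off its hook, holding it by one end of its bar since the hook fills the handle, and stand it upright on the black mat. Let go, take it again by the middle of its orange handle, and use it to sweep all four brass offcuts off the dark inspection plate over the open edge into the white catch tray, without bearing down hard on the plate or touching the offcuts with the fingers. Finally stand the scraper upright on the mat again and let go, leaving the jar, the flask and the aluminium part where they are.

Things in the scene. Friction and masses are not known exactly. Their poses are not given: they have to be found in the camera images.
- scraper: Loose scraper, 220 g: aluminium bar with black wiping edge, 130 mm long (y), 26 thick (x), 34 high, an orange window handle on its top. Origin: centre of its underside, z up; symmetric in x and in y. Starts hanging by the handle's top bar on the hook, its x along the hook's arm, underside 122 mm above the table, free to swing. It stands stably on its underside.
- handle (a point): Centre of the scraper's orange handle, 58 mm above its underside; axes as scraper. The handle is 18 mm thick (x), 42 wide (y) and spans 34 to 71 mm above the underside; its window, open along x, is 22 mm wide and spans 34 to 62 mm, under a 9 mm top bar.
- hook (a point): Top of the fixed hook's arm where the scraper hangs, 184 mm up. The arm, 8 mm thick, runs level along this point's x from a 16 mm post at +55 mm to -16 mm, then turns up to a tip at -28 mm, 8 mm above the arm's top. To unhook: raise 14 mm (over 8, under 20), then draw along -x over 40 mm. Nothing stands above the arm.
- stand: Fixed hook stand: grey base 110 x 100 x 12 mm, steel post and hook. Origin on the table, 184 mm under hook, same axes. The base reaches from x = -35 to +75 mm.
- mat: Fixed black rubber mat, 110 (x) x 160 (y) x 4 mm thick. Origin: centre of its underside, on the table; z up.
- plate (a point): Middle of the dark steel inspection plate's top, 36 mm above the table, z up. The fixed plate spans x -90 to +75 mm, y -77 to +77 mm about this point. Grey rails along both y sides rise 18 mm above it; the -x edge is open; at the +x edge it drops straight into the white catch tray.
- tray (a point): Centre of the catch tray's floor, 6 mm above the table, 126 mm along +x from plate; same axes. White, inside 103 mm (x) x 154 mm (y); side and end walls rise 48 mm above its floor; the plate's edge is 30 mm above its floor.
- chip0: Loose brass offcut 16 x 12 x 10 mm (x, y, z), 14 g, lying on the plate, between 25 mm before and 55 mm beyond plate in x and within 50 mm of it in y. Origin: centre of its underside.
- chip1: Loose brass offcut 14 x 14 x 10 mm (x, y, z), 14 g, lying on the plate, between 25 mm before and 55 mm beyond plate in x and within 50 mm of it in y. Origin: centre of its underside.
- chip2: Loose brass offcut 13 x 16 x 10 mm (x, y, z), 14 g, lying on the plate, between 25 mm before and 55 mm beyond plate in x and within 50 mm of it in y. Origin: centre of its underside.
- chip3: Loose brass offcut 18 x 11 x 11 mm (x, y, z), 14 g, lying on the plate, between 25 mm before and 55 mm beyond plate in x and within 50 mm of it in y. Origin: centre of its underside.
- jar: Bystander: loose clear jar, 44 mm across, 60 mm tall. Origin: centre of its underside.
- flask: Bystander: loose amber bottle, 40 mm across, 90 mm tall. Origin: centre of its underside.
- part: Bystander: loose aluminium part, 45 x 35 x 18 mm with a round boss 24 mm across on top, 34 mm tall in all. Origin: centre of its underside.
- stage: The fixed inspection plate with its rails and tray, as one piece; origin on the table, 36 mm below plate, same axes.
Mind the look-alikes: they are no part of the job. There is more than one size of the scraper; the job needs the smallest.

How it is judged:
On the way, in this order (a step that is already met when the one before it is completed fails the run):
1. the scraper is off the hook and held up by the fingers at one end of its bar (grasp centre over 30 mm from its middle), its handle over 60 mm from the hook (distance between handle and hook above 0.06 m and contact force between the fingers and scraper above 0.5 N and height (world z) of scraper above 0.03 m and (y of the grasp point in the frame of scraper above 0.03 m or y of the grasp point in the frame of scraper below -0.03 m)), for 0.1 s.
2. the scraper stands upright on the mat, let go (x of scraper in the frame of mat between -0.05 and 0.05 m and y of scraper in the frame of mat between -0.06 and 0.06 m and z of scraper in the frame of mat below 0.012 m and angle between scraper's own z axis and vertical below 0.12 rad and contact force between the fingers and scraper below 0.05 N), for 0.2 s.
3. the scraper is held by the middle of its handle (grasp centre within 20 mm of its middle along its length and 35 mm of the handle's centre), lifted over 20 mm off the mat (y of the grasp point in the frame of scraper between -0.02 and 0.02 m and distance between the grasp point and handle below 0.035 m and contact force between the fingers and scraper above 0.5 N and z of scraper in the frame of mat above 0.024 m), for 0.1 s.
4. all four offcuts lie in the catch tray while the scraper is still held by the handle (x of chip0 in the frame of tray between -0.052 and 0.055 m and y of chip0 in the frame of tray between -0.08 and 0.08 m and z of chip0 in the frame of tray between -0.01 and 0.026 m and x of chip1 in the frame of tray between -0.052 and 0.055 m and y of chip1 in the frame of tray between -0.08 and 0.08 m and z of chip1 in the frame of tray between -0.01 and 0.026 m and x of chip2 in the frame of tray between -0.052 and 0.055 m and y of chip2 in the frame of tray between -0.08 and 0.08 m and z of chip2 in the frame of tray between -0.01 and 0.026 m and x of chip3 in the frame of tray between -0.052 and 0.055 m and y of chip3 in the frame of tray between -0.08 and 0.08 m and z of chip3 in the frame of tray between -0.01 and 0.026 m and contact force between the fingers and scraper above 0.5 N and distance between the grasp point and handle below 0.035 m), for 0.2 s.
At the end, for the whole second after the job is handed in: All four offcuts lie at rest inside the catch tray, below the plate's level, and the scraper stands at rest and released on the mat, upright within 7 degrees, its centre within 50 mm (mat's x) and 60 mm (mat's y) of the mat's centre (all of step 2 and x of chip0 in the frame of tray between -0.052 and 0.055 m and y of chip0 in the frame of tray between -0.08 and 0.08 m and z of chip0 in the frame of tray between -0.01 and 0.026 m and x of chip1 in the frame of tray between -0.052 and 0.055 m and y of chip1 in the frame of tray between -0.08 and 0.08 m and z of chip1 in the frame of tray between -0.01 and 0.026 m and x of chip2 in the frame of tray between -0.052 and 0.055 m and y of chip2 in the frame of tray between -0.08 and 0.08 m and z of chip2 in the frame of tray between -0.01 and 0.026 m and x of chip3 in the frame of tray between -0.052 and 0.055 m and y of chip3 in the frame of tray between -0.08 and 0.08 m and z of chip3 in the frame of tray between -0.01 and 0.026 m and linear speed of each of scraper, chip0, chip1, chip2, chip3 below 0.02 m/s); the robot touches nothing.
It fails at once if the fingers touch an offcut (contact force between the fingers and chip0 above 0.3 N or contact force between the fingers and chip1 above 0.3 N or contact force between the fingers and chip2 above 0.3 N or contact force between the fingers and chip3 above 0.3 N).
It fails at once if the scraper is pressed on the plate, its rails or the tray with more than 60 N (contact force between scraper and stage above 60 N).
It fails at once if the jar, flask or aluminium part is moved more than 20 mm (distance of any of jar, flask, part from where it was at the start of the episode above 0.02 m).
It also fails if it takes over 61 s, if anything falls off the work surface, if the arm or the gripper's body presses on something with over 40 N, if the wrist force passes 120 N, or if a joint passes its speed limit or range.

## Robot

A 6-joint arm with a two-finger parallel gripper is mounted at the origin on the work surface. World frame = base frame: x ahead of the robot, y to its left, z up, the work surface at z = 0. Lengths are in m, angles in rad, forces in N, time in s.
With the tool pointing down it reaches from about 0.425 to 0.95 m from the base axis. Payload 3.5 kg.
Tool frame: the origin (TCP) lies between the finger pads; the fingertips stand 19 mm ahead of it and the grasp point (between the pads) is the TCP; z points along the fingers, y is the line along which they close (so a half turn about z gives the same grasp; the last joint's range is limited). The gripper opens to 85 mm and grips with 20 to 120 N. Pads are 22 mm wide; open, the fingers measure 114 mm over their backs; the gripper's body (76 mm by 85 mm) begins 54 mm behind the grasp point. The pads swing forward as they close: fully open they stand 13 mm farther back than shut.
Start: joints at [-1.433, 0.286, 1.577, -0, 1.279, -0.15], TCP at [0.192, -0.647, 0.25] pointing down, gripper open.
Joint ranges: [-2.77, 2.77], [-0.9, 2.22], [0.21, 2.48], [-1.53, 4.67], [0.24, 2.81], [-2.84, 2.84]. Speed limits (rad/s): [2.79, 2.79, 3.14, 3.14, 3.14, 3.14].

## Interface

Orientations are given as a unit quaternion [x, y, z, w].
In Python, from plant import monitor, eyes, ctrl gives the robot as it stands.
- The arm moves only by the shell command python3 -m handwheel 'ROWS' [FORCE]. ROWS is JSON, a list of rows, each a list of 7 numbers: the shift along the tool's x, y, z in units of 40 cm (1.0 is 40 cm), then the turn, a rotation vector about the tool's x, y, z in units of pi rad (1.0 is pi rad), then the opening, from -1 (shut) to 1 (fully open). A call has 1 to 12 rows; each row is the pose to reach, as a shift and turn from the pose commanded when the call began, along the tool's axes at that moment, turning the shorter way round; what a row does not reach only later rows make up. A row lasts 1/8 s, in which the tool goes at most 62.5 mm and 10.7 degrees, less where a joint would pass 70% of its speed; a pose out of reach is approached as far as the arm can. A call with a number of a shift or a turn outside -1 to 1 is refused whole. A call with a gripper value outside its range is refused whole. The fingers move at their own pace and stop on an object; FORCE is the grip in N (left out, the last holds). Time passes only in rows, so rows that repeat a pose let the fingers close. It gives the time, the measured TCP pose, the force, the opening and the grip force at its end, in the units of the state.
- monitor.get_state(): the state, without advancing time (a new reading comes with each control period).
- eyes.read_camera(name): name is "scene" or "side" or "wrist"; returns the picture (420x560x3 uint8, red, green, blue); there is no depth.
- eyes.camera_params(name): a dict with "K" (3x3 intrinsics, pixels), "R" (3x3) and "t" (3): a world point X has camera coordinates R X + t. Camera axes: x right, y down, z forward; pixel columns grow to the right and rows downward; lengths in m; the calibration is good to about 2 mm. A picture is of the moment at which its call begins: read the wrist's pose just before it. camera_params takes no time and is no camera call; for the wrist camera it gives the pose at the moment of the call.
- ctrl.sign_off(): hands the job in; it is judged then, once.
The state is a dict: "time": time; "qpos": joint angles; "dq": joint speeds; "joint_efforts": joint torques, N m; "eef_pos": TCP position; "tcp_rot": TCP orientation; "contact_force": force on the tool from outside, world axes, zero at the start; "wrist_torque": the same for the moment, N m; "opening": opening from 0.0 (shut) to 1.0 (fully open); "finger_force": force on a finger pad.
Only numpy, scipy, OpenCV 4.12 (cv2) and the standard library are available. Lean on these libraries where they do the work, as an engineer would, in place of code of your own. Each camera call takes 0.05 s, during which the arm holds its last target. There are 200 camera calls.

## Working session

There is one attempt and no reset: what is moved stays moved. The work goes in short steps, Python scripts to look and compute and a shell command to move; the robot and the scene stay as the last step left them, time stands still between calls to the robot, and variables do not carry over. Pictures are saved under pics/ and viewed, at most 10 in all, crops included, and the job is handed in when it is done.

```bash
ls; mkdir -p pics; python3 - <<'E'
from plant import monitor,eyes
import cv2
print(monitor.get_state())
for n in("scene","side"):
    im=eyes.read_camera(n);p=eyes.camera_params(n)
    cv2.imwrite(f"pics/{n}0.png",cv2.resize(im[:,:,::-1],(800,600),interpolation=cv2.INTER_CUBIC))
    print(n,p)
E
```

```text
pics
{'time': 0.0, 'qpos': array([-1.43300802e+00,  2.87200820e-01,  1.57823802e+00, -4.68687964e-06,
        1.27859799e+00, -1.50033642e-01]), 'dq': array([-2.08798347e-03,  1.31070994e-03, -4.42869784e-04, -1.35282138e-04,
       -1.25729370e-03,  3.38550088e-05]), 'joint_efforts': array([-1.77357292e-04, -4.05985630e+01, -2.92626679e+01, -1.77395177e-04,
        5.78504551e-03, -2.88679454e-07]), 'eef_pos': array([ 0.19152557, -0.64659342,  0.24889066]), 'tcp_rot': array([ 9.89661839e-01,  1.43415310e-01,  5.23913182e-06, -1.22207546e-03]), 'contact_force': array([-0.34534187, -0.37835645,  0.44506998]), 'wrist_torque': array([-0.06676631, -0.03644688, -0.00366128]), 'finger_force': 0.0, 'opening': 1.0005914634344755}
scene {'K': array([[419.04337433,   0.        , 280.37871726],
       [  0.        , 419.04337433, 206.40100544],
       [  0.        ,   0.        ,   1.        ]]), 'R': array([[ 0.46285987,  0.88628477, -0.01612601],
       [ 0.54747309, -0.30012945, -0.78115013],
       [-0.69716135,  0.35273449, -0.62413495]]), 't': array([-0.1948969 , -0.19024168,  1.52392372])}
side {'K': array([[425.227738  ,   0.        , 274.38437821],
       [  0.        , 425.227738  , 207.04696972],
       [  0.        ,   0.        ,   1.        ]]), 'R': array([[-9.88301423e-01, -1.52512362e-01,  5.25204185e-04],
       [-9.27914394e-02,  5.98561410e-01, -7.95684603e-01],
       [ 1.21037372e-01, -7.86424960e-01, -6.05710936e-01]]), 't': array([0.48319855, 0.17650653, 1.02772477])}
```

View pics/scene0.png

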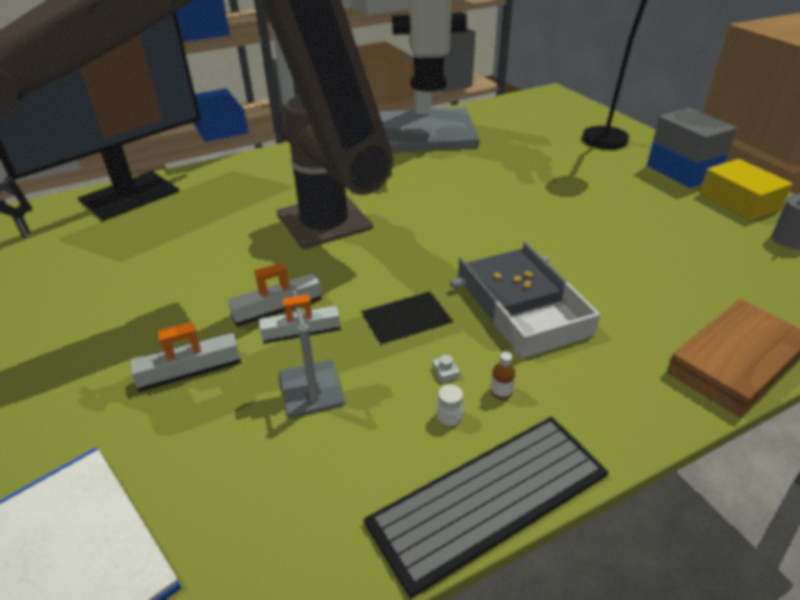

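View pics/side0.png

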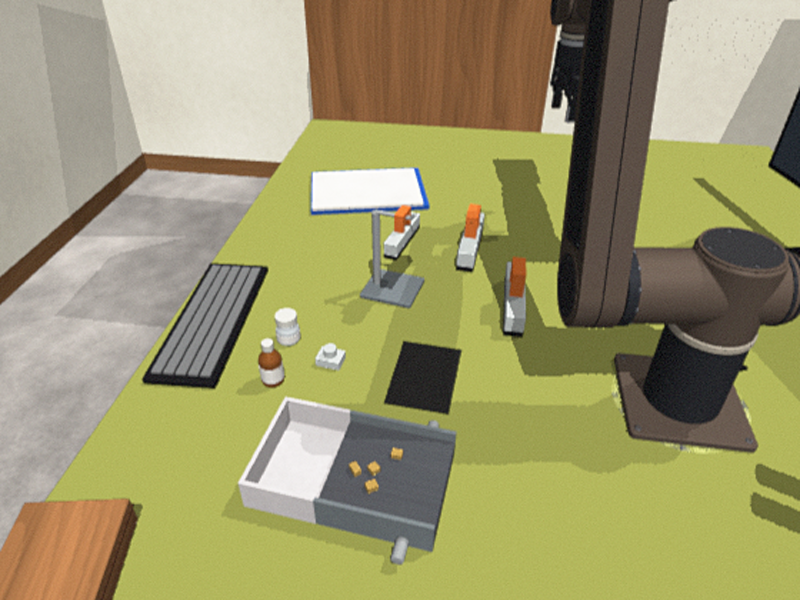

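The small scraper hangs on the hook (scene (298,310), side (402,230)). The two bigger ones stand on the table. The mat is at side (424,377), the stage at side (350,475), and its tray points away from the robot, about +x. Now enlarged crops.

```bash
python3 - <<'E'
import cv2,numpy as np
from plant import eyes
ims={n:eyes.read_camera(n)[:,:,::-1] for n in("scene","side")}
def tile(n,x,y,w,h,s):return cv2.resize(ims[n][y:y+h,x:x+w],None,fx=s,fy=s,interpolation=cv2.INTER_CUBIC)
a=np.hstack([tile("side",240,130,130,120,3),tile("scene",160,180,130,120,3)])
b=np.vstack([tile("side",160,270,190,122,2.5),tile("scene",250,165,190,90,2.5)]) if 0 else np.vstack([tile("side",165,275,165,115,3),tile("scene",265,165,165,85,3)])
cv2.imwrite("pics/a.png",a);cv2.imwrite("pics/b.png",b);print(a.shape,b.shape)
E
```

```text
(360, 780, 3) (600, 495, 3)
```

View pics/a.png

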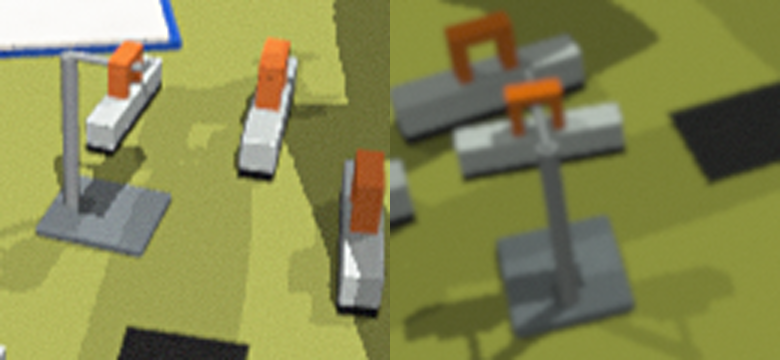

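View pics/b.png

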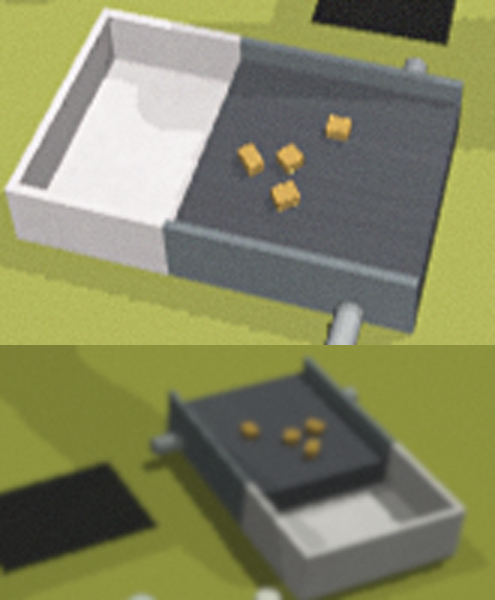

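```bash
cat > h.py <<'E'
import numpy as np
from plant import monitor,eyes
from scipy.optimize import least_squares
from scipy.spatial.transform import Rotation as Ro
P={n:eyes.camera_params(n) for n in("scene","side")}
def proj(n,X,p=None):
    p=p or P[n];c=np.atleast_2d(X)@p["R"].T+p["t"];q=c@p["K"].T;return q[:,:2]/q[:,2:]
def ray(p,uv,z):
    d=p["R"].T@np.linalg.solve(p["K"],[*uv,1.]);o=-p["R"].T@p["t"];return o+d*(z-o[2])/d[2]
def place(q,L):
    c,s=np.cos(q[2]),np.sin(q[2]);L=np.array(L,float)
    return np.c_[q[0]+c*L[:,0]-s*L[:,1],q[1]+s*L[:,0]+c*L[:,1],L[:,2]]
def fit(obs,q0):  # obs: cam -> list of (uv, local fn(t) or xyz)
    def r(q):
        out=[]
        for n,l in obs.items():
            L=[f(q[3]) if callable(f) else f for _,f in l]
            out.append((proj(n,place(q,L))-np.array([u for u,_ in l])).ravel())
        return np.concatenate(out)
    s=least_squares(r,q0,x_scale=.01,loss="soft_l1");return s.x,np.sqrt(np.mean(s.fun**2))*1.4,s.fun.reshape(-1,2).round(1)
E
cat > m.py <<'E'
from h import *
A=lambda u,v:(240+u/3,130+v/3)
S=lambda u,v:(160+(u-390)/3,180+v/3)
B=lambda u,v:(165+u/3,275+v/3)
C=lambda u,v:(265+u/3,165+(v-345)/3)
F=lambda u,v:(u*.7,v*.7)
z=.012
st=fit({"side":[(A(90,180),(.075,-.05,z)),(A(171,193),(-.035,-.05,z)),(A(139,247),(-.035,.05,z)),(A(38,230),(.075,.05,z))],
"scene":[(S(498,240),(-.035,-.05,z)),(S(608,217),(-.035,.05,z)),(S(633,303),(.075,.05,z)),(S(515,325),(.075,-.05,z))]},[.6,-.2,0])
z=.004
m=fit({"side":[(F(404,342),(.055,-.08,z)),(F(461,349),(-.055,-.08,z)),(F(449,412),(-.055,.08,z)),(F(386,404),(.055,.08,z))],
"scene":[(F(362,315),(-.055,-.08,z)),(F(433,293),(-.055,.08,z)),(F(452,321),(.055,.08,z)),(F(381,342),(.055,-.08,z))]},[.5,0,0])
def g(x,s,e=0):return lambda t:(x+e*t,s*(.077+t),.054)
sg=fit({"side":[(B(417,277),g(-.09,1)),(B(166,226),g(.075,1)),(B(240,37),g(.075,-1)),(B(462,84),g(-.09,-1)),(B(107,10),g(.1775,-1,1)),(B(9,190),g(.1775,1,1))],
"scene":[(C(172,392),g(-.09,-1)),(C(308,358),g(-.09,1)),(C(463,512),g(.1775,1,1)),(C(305,555),g(.1775,-1,1)),(C(247,487),g(.075,-1)),(C(390,443),g(.075,1))]},[.5,.3,0,.005])
for k,v in dict(stand=st,mat=m,stage=sg).items():print(k,v[0].round(4),v[1].round(2),v[2].tolist())
q=sg[0]
def loc(X,q):
    c,s=np.cos(q[2]),np.sin(q[2]);d=X[:2]-q[:2];return np.array([c*d[0]+s*d[1],-s*d[0]+c*d[1]])
for n,T,l in(("side",B,[(250,159),(290,157),(286,195),(338,127)]),("scene",C,[(249,429),(291,436),(312,447),(315,426)])):
    for u in l:X=ray(P[n],T(*u),.041);print(n,loc(X,q).round(3))
for nm,a,b,h in(("jar",(450,405),(287,327),.03),("flask",(502,380),(271,368),.04),("part",(445,370),(330,357),.012)):
    print(nm,ray(P["scene"],F(*a),h).round(3),ray(P["side"],F(*b),h).round(3))
E
python3 m.py; python3 -c "
from h import *
p=eyes.camera_params('wrist');print(p['K'],p['R'].round(3),-p['R'].T@p['t'])"
```

```text
stand [ 0.5053 -0.2302 -0.2015] 2.97 [[-6.6, -2.9], [0.2, -0.0], [0.1, 1.0], [-1.7, -1.4], [-0.6, -2.3], [0.3, -2.5], [0.4, -1.2], [-0.7, 0.6]]
mat [ 0.4299  0.0094 -0.0618] 2.27 [[-0.9, -0.8], [0.0, 0.2], [-0.1, 1.1], [-1.6, -0.8], [-1.1, -4.2], [-2.2, -3.0], [1.3, -1.3], [-0.1, 0.0]]
stage [ 0.4645  0.243  -0.1007  0.0039] 1.39 [[-0.2, 1.6], [-1.3, -1.1], [-0.2, 0.0], [-0.2, -0.9], [-0.9, 0.0], [-0.0, -1.0], [-1.2, -1.2], [-0.9, -1.2], [-0.7, -2.0], [0.4, -0.8], [-0.1, -1.7], [1.3, -0.8]]
side [0.039 0.011]
side [0.013 0.003]
side [0.007 0.032]
side [-0.013 -0.03 ]
scene [-0.011 -0.029]
scene [0.015 0.003]
scene [0.039 0.013]
scene [0.01  0.034]
jar [ 0.698 -0.051  0.03 ] [ 0.695 -0.05   0.03 ]
flask [0.7   0.052 0.04 ] [0.686 0.07  0.04 ]
part [ 0.61  -0.007  0.012] [ 0.602 -0.001  0.012]
[[294.26691473   0.         277.05933535]
 [  0.         294.26691473 208.87855212]
 [  0.           0.           1.        ]] [[ 0.283 -0.959 -0.002]
 [-0.923 -0.273  0.271]
 [-0.26  -0.075 -0.963]] [ 0.25814354 -0.62766883  0.37183578]
```

```bash
cat >> h.py <<'E'
def down(psi):  # tool down, tool x at angle psi
    return Ro.from_euler("z",psi)*Ro.from_euler("x",np.pi)
def go(xyz,psi):
    s=monitor.get_state();R=Ro.from_quat(s["tcp_rot"])
    d=R.inv().apply(np.array(xyz)-s["eef_pos"])/.4
    w=(R.inv()*down(psi)).as_rotvec()/np.pi
    print("t",round(s["time"],2),"tcp",s["eef_pos"].round(4),"move",d.round(4),w.round(4),"rows>=",round(max(np.linalg.norm(d)*.4/.0625,np.linalg.norm(w)*180/10.7),1))
ST=np.array([.5053,-.2302,-.2015]);MAT=np.array([.4299,.0094,-.0618]);SG=np.array([.4645,.243,-.1007])
def W(q,x,y,z):return place(q,[(x,y,z)])[0]
E
python3 -c "
from h import *
go(W(ST,0,.052,.27),ST[2]+np.pi/2)"
python3 -m handwheel '[[0.13,-0.1,-0.05,0,0,-0.05,1],[0.26,-0.2,-0.05,0,0,-0.1,1],[0.39,-0.3,-0.05,0,0,-0.15,1],[0.52,-0.4,-0.05,0,0,-0.2,1],[0.65,-0.5,-0.05,0,0,-0.25,1],[0.78,-0.6,-0.05,0,0,-0.3,1],[0.9,-0.7,-0.05,0,0,-0.34,1],[0.98,-0.8,-0.05,0,0,-0.34,1],[0.98,-0.8,-0.05,0,0,-0.34,1],[0.98,-0.8,-0.05,0,0,-0.34,1]]' 110
python3 -c "
from h import *
go(W(ST,0,.052,.27),ST[2]+np.pi/2)"
```

```text
t 0.2 tcp [ 0.1916 -0.6469  0.2495] move [ 1.1088 -0.891  -0.0498] [-4.000e-04 -3.000e-04 -3.443e-01] rows>= 9.1
time: 1.45
eef_pos: [0.4767, -0.2288, 0.2703]
tcp_rot: [0.778, 0.628, -0.0, 0.0]
contact_force: [-0.9, -1.1, -0.4]
opening: 0.993
finger_force: 0.0
t 1.45 tcp [ 0.4767 -0.2288  0.2703] move [0.1418 0.069  0.0006] [-0.0001  0.0002 -0.0038] rows>= 1.0
```

```bash
python3 -m handwheel '[[0.14,0.07,0,0,0,0,1],[0.14,0.07,0,0,0,0,1],[0.14,0.07,0,0,0,0,1],[0.14,0.07,0,0,0,0,1]]'
cat > wr.py <<'E'
import sys,cv2,json
from h import *
p=eyes.camera_params("wrist");im=eyes.read_camera("wrist")
np.savez(f"pics/{sys.argv[1]}.npz",**p)
cv2.imwrite(f"pics/{sys.argv[1]}.png",cv2.resize(im[:,:,::-1],(800,600),interpolation=cv2.INTER_CUBIC))
E
python3 wr.py w1; python3 -c "
from h import *
p=dict(np.load('pics/w1.npz'))
print((proj('',[W(ST,*l) for l in [(.013,.065,.156),(-.013,.065,.156),(.013,-.065,.156),(-.013,-.065,.156),(-.028,0,.192),(.055,0,.184)]],p)/.7).round())"
```

```text
time: 1.95
eef_pos: [0.5153, -0.1819, 0.2702]
tcp_rot: [0.78, 0.626, -0.0, -0.0]
contact_force: [0.6, -1.2, -1.3]
opening: 0.998
finger_force: 0.0
[[417. 275.]
 [371. 276.]
 [417. 468.]
 [378. 468.]
 [344. 410.]
 [495. 400.]]
```

View pics/w1.png

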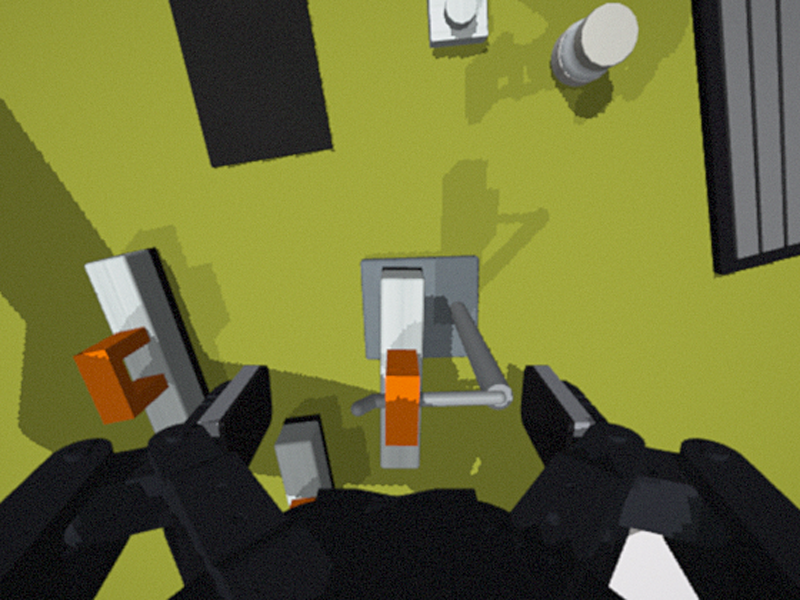

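```bash
python3 -c "
from h import *
p=dict(np.load('pics/w1.npz'))
a,b=[ray(p,np.array(u)*.7,.156) for u in [(403,277),(399.5,467)]]
d=a-b;L=np.linalg.norm(d);yaw=np.arctan2(-d[0],d[1]);print(a,b,L,yaw)
c=(a+b)/2;print(c)
q=[c[0],c[1],yaw]
t=ray(p,np.array((358,410))*.7,.190);o=ray(p,np.array((500,397))*.7,.184);print(t,o,np.arctan2(*(o-t)[1::-1]))
m=[ray(p,np.array(u)*.7,.004) for u in [(213,166),(332,149)]];print('mat',m, W(MAT,-.055,-.08,0),W(MAT,.055,-.08,0))
go(W(q,0,.052,.146),yaw+np.pi/2)"
```

```text
[ 0.52319733 -0.16842771  0.156     ] [ 0.49377436 -0.29325557  0.156     ] 0.12824860186119139 -0.23148315222153917
[ 0.50848584 -0.23084164  0.156     ]
[ 0.48491626 -0.2275114   0.19      ] [ 0.56199107 -0.23996267  0.184     ] -0.16016411468363181
mat [array([ 0.37587704, -0.06846028,  0.004     ]), array([ 0.48200404, -0.07748148,  0.004     ])] [ 0.37006414 -0.06705044  0.        ] [ 0.47985415 -0.07384412  0.        ]
t 2.0 tcp [ 0.5153 -0.1818  0.2703] move [0.0067 0.0117 0.3106] [-0.0001  0.0001  0.0045] rows>= 2.0
```

```bash
python3 -m handwheel '[[0.0067,0.012,0.1,0,0,0.0045,1],[0.0067,0.012,0.2,0,0,0.0045,1],[0.0067,0.012,0.28,0,0,0.0045,1],[0.0067,0.012,0.31,0,0,0.0045,1],[0.0067,0.012,0.31,0,0,0.0045,0],[0.0067,0.012,0.31,0,0,0.0045,-0.5],[0.0067,0.012,0.31,0,0,0.0045,-1],[0.0067,0.012,0.31,0,0,0.0045,-1],[0.0067,0.012,0.31,0,0,0.0045,-1]]' 110
python3 wr.py w2; python3 -c "
from h import *
go(W([.5085,-.2308,-.2315],0,.052,.16),-.2315+np.pi/2)"
```

```text
time: 3.12
eef_pos: [0.5222, -0.1792, 0.1479]
tcp_rot: [0.783, 0.622, 0.0, 0.002]
contact_force: [0.3, 0.3, 5.1]
opening: 0.285
finger_force: 107.2
t 3.17 tcp [ 0.5222 -0.1793  0.1479] move [-0.0033 -0.0036 -0.0303] [0.0009 0.0004 0.001 ] rows>= 0.2
```

View pics/w2.png

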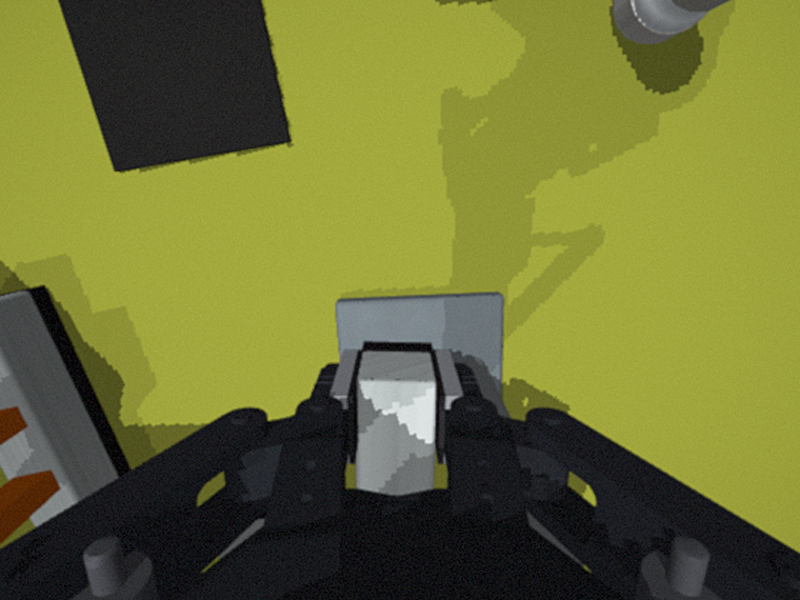

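```bash
python3 -m handwheel '[[0,0,-0.018,0,0,0,-1],[0,0,-0.036,0,0,0,-1],[0,0,-0.036,0,0,0,-1]]'
python3 -m handwheel '[[0,-0.03,0,0,0,0,-1],[0,-0.06,0,0,0,0,-1],[0,-0.1,0,0,0,0,-1],[0,-0.14,0,0,0,0,-1],[0,-0.18,0,0,0,0,-1],[0,-0.2,0,0,0,0,-1],[0,-0.2,-0.04,0,0,0,-1],[0,-0.2,-0.1,0,0,0,-1],[0,-0.2,-0.1,0,0,0,-1]]'
python3 wr.py w3; python3 - <<'E'
from h import *
import cv2
M=[.434,.007,-.08]
go(W(M,.018,.052,.16),M[2]+np.pi/2)
ims=[]
for n,(x,y,w,h) in dict(side=(225,90,130,130),scene=(130,150,130,130)).items():
    ims.append(cv2.resize(eyes.read_camera(n)[y:y+h,x:x+w,::-1],None,fx=3,fy=3))
cv2.imwrite("pics/c.png",np.hstack(ims))
E
```

```text
time: 3.55
eef_pos: [0.5211, -0.1787, 0.1608]
tcp_rot: [0.783, 0.622, 0.0, -0.0]
contact_force: [0.0, -0.2, -2.2]
opening: 0.283
finger_force: 107.4
time: 4.68
eef_pos: [0.4454, -0.1618, 0.2043]
tcp_rot: [0.783, 0.622, 0.001, 0.003]
contact_force: [0.9, -0.4, -1.8]
opening: 0.284
finger_force: 108.0
t 4.72 tcp [ 0.4444 -0.1612  0.2025] move [ 0.5391 -0.096   0.1052] [ 0.0012  0.0005 -0.0474] rows>= 3.6
```

View pics/c.png

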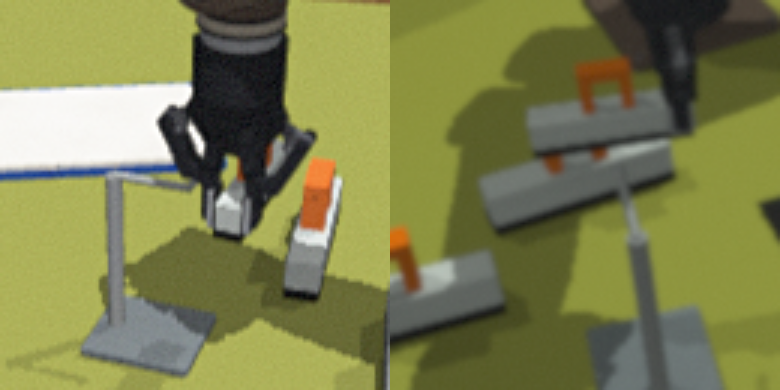

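Scraper is off the hook and level (side tile (228,215), scene tile (605,120)). Now to the mat.

```bash
python3 -m handwheel '[[0.13,-0.024,0,0,0,-0.012,-1],[0.27,-0.048,0,0,0,-0.024,-1],[0.4,-0.072,0,0,0,-0.036,-1],[0.5,-0.09,0.02,0,0,-0.047,-1],[0.54,-0.096,0.1,0,0,-0.047,-1],[0.54,-0.096,0.2,0,0,-0.047,-1],[0.54,-0.096,0.3,0,0,-0.047,-1],[0.54,-0.096,0.38,0,0,-0.047,-1],[0.54,-0.096,0.38,0,0,-0.047,-1]]'
python3 - <<'E'
from h import *
M=[.434,.007,-.08]
go(W(M,.018,.052,.030),M[2]+np.pi/2)
E
```

```text
time: 5.95
eef_pos: [0.4517, 0.0588, 0.0453]
tcp_rot: [0.735, 0.678, -0.003, -0.003]
contact_force: [-0.8, 1.1, -2.9]
opening: 0.285
finger_force: 108.0
t 5.95 tcp [0.4517 0.0588 0.0453] move [-0.0026  0.0116  0.0383] [-0.0028 -0.     -0.0004] rows>= 0.3
```

```bash
python3 -m handwheel '[[0,0.01,0.015,-0.003,0,0,-1],[0,0.01,0.03,-0.003,0,0,-1],[0,0.01,0.03,-0.003,0,0,-1]]'
python3 -m handwheel '[[0,0,0.003,0,0,0,-1],[0,0,0.006,0,0,0,-1],[0,0,0.006,0,0,0,-1]]'
```

```text
time: 6.32
eef_pos: [0.4592, 0.0581, 0.0371]
tcp_rot: [0.735, 0.678, 0.003, 0.004]
contact_force: [-0.4, -0.6, -4.0]
opening: 0.282
finger_force: 108.1
time: 6.7
eef_pos: [0.4589, 0.0581, 0.0344]
tcp_rot: [0.735, 0.678, 0.003, 0.003]
contact_force: [-0.2, -0.0, -3.1]
opening: 0.286
finger_force: 108.1
```

```bash
python3 -m handwheel '[[0,0,0.003,0,0,0,-1],[0,0,0.006,0,0,0,-1],[0,0,0.006,0,0,0,-1]]'
python3 -m handwheel '[[0,0,0.003,0,0,0,-1],[0,0,0.006,0,0,0,-1],[0,0,0.006,0,0,0,-1]]'
```

```text
time: 7.08
eef_pos: [0.4588, 0.0581, 0.0318]
tcp_rot: [0.735, 0.678, 0.003, 0.003]
contact_force: [0.6, 0.3, -2.9]
opening: 0.286
finger_force: 108.1
time: 7.45
eef_pos: [0.4592, 0.0581, 0.0307]
tcp_rot: [0.735, 0.678, 0.003, 0.003]
contact_force: [-4.7, 0.5, 7.6]
opening: 0.282
finger_force: 109.8
```

```bash
python3 -m handwheel '[[0,0,0,0,0,0,-0.2],[0,0,0,0,0,0,0.5],[0,0,0,0,0,0,1],[0,0,-0.1,0,0,0,1],[-0.05,0,-0.25,0,0,0,1],[-0.1,0,-0.35,0,0,0,1],[-0.13,0,-0.4,0,0,0,1],[-0.13,0,-0.4,0,0,0,1],[-0.13,0,-0.4,0,0,0,1]]'
python3 wr.py w4
```

```text
time: 8.57
eef_pos: [0.4525, 0.0068, 0.1881]
tcp_rot: [0.735, 0.678, 0.003, 0.002]
contact_force: [0.3, -0.1, -0.4]
opening: 1.002
finger_force: 0.0
```

View pics/w4.png

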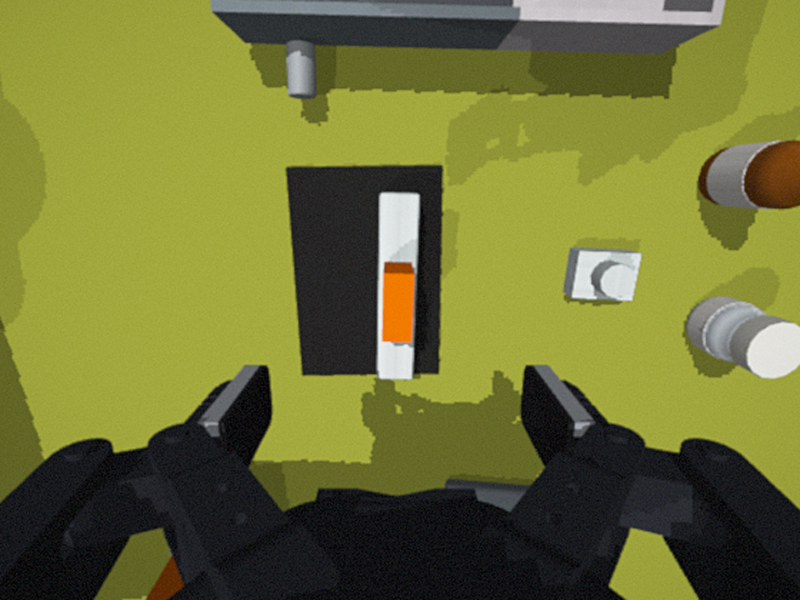

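```bash
python3 - <<'E'
from h import *
p=dict(np.load('pics/w4.npz'));r=lambda u,v,z:ray(p,np.array((u,v))*.7,z)
a,b=r(399.5,193,.038),r(395.5,379,.038);d=a-b;yaw=np.arctan2(-d[0],d[1]);print("bar",a,b,np.linalg.norm(d),yaw)
h=r(398.5,307,.075);print("handle",h,(a+b)/2)
C=np.array([r(u,v,.004)[:2] for u,v in((287,168),(442,166),(440,374),(303,374))]);c=C.mean(0)
e=(C[1]-C[0]+C[2]-C[3]);print("mat",C.round(4).tolist(),c,np.arctan2(e[1],e[0]))
print("stage proj",(proj('',[W(SG,x,-.081,.054) for x in(-.09,.075,.181)],p)/.7).round())
hc=(h+(a+b)/2)/2
go([hc[0],hc[1],.10],yaw+np.pi/2)
E
```

```text
bar [0.46163493 0.0671654  0.038     ] [ 0.44855263 -0.06064426  0.038     ] 0.12847745702856536 -0.10200249153991704
handle [0.45538926 0.00374218 0.075     ] [0.45509378 0.00326057 0.038     ]
mat [[0.3855, 0.0894], [0.493, 0.0819], [0.4831, -0.0763], [0.3744, -0.0669]] [0.43399612 0.0070489 ] -0.07775868898778991
stage proj [[206.   7.]
 [516.  14.]
 [713.  19.]]
t 8.62 tcp [0.4523 0.007  0.1877] move [-0.0083  0.0067  0.2194] [ 0.002  -0.0002  0.0067] rows>= 1.4
```

```bash
python3 -m handwheel '[[-0.008,0.007,0.1,0,0,0.007,1],[-0.008,0.007,0.22,0,0,0.007,1],[-0.008,0.007,0.22,0,0,0.007,1]]'
python3 -c "
from h import *
go([.4552,.0035,.063],-.1+np.pi/2)"
```

```text
time: 9.0
eef_pos: [0.4523, 0.0043, 0.0964]
tcp_rot: [0.742, 0.67, -0.0, -0.002]
contact_force: [-0.3, 0.1, -0.4]
opening: 0.997
finger_force: 0.0
t 9.0 tcp [0.4523 0.0043 0.0964] move [-0.0013  0.0078  0.0836] [-0.001  -0.0006 -0.0009] rows>= 0.5
```

```bash
python3 -m handwheel '[[-0.001,0.007,0.04,0,0,0,1],[-0.001,0.007,0.084,0,0,0,1],[-0.001,0.007,0.084,0,0,0,0],[-0.001,0.007,0.084,0,0,0,-0.6],[-0.001,0.007,0.084,0,0,0,-1],[-0.001,0.007,0.084,0,0,0,-1],[-0.001,0.007,0.084,0,0,0,-1]]' 110
python3 -m handwheel '[[0,0,-0.05,0,0,0,-1],[0,0,-0.15,0,0,0,-1],[0,0,-0.22,0,0,0,-1],[0,0,-0.22,0,0,0,-1]]'
python3 - <<'E'
from h import *
S=SG+[.002,0,0]
go(W(S,-.056,0,.15),S[2]+np.pi/2)
E
```

```text
time: 9.88
eef_pos: [0.4601, 0.0022, 0.0691]
tcp_rot: [0.743, 0.67, 0.003, 0.004]
contact_force: [-2.3, 0.8, 5.3]
opening: 0.185
finger_force: 107.2
time: 10.38
eef_pos: [0.4603, 0.002, 0.1581]
tcp_rot: [0.743, 0.67, 0.005, 0.006]
contact_force: [-0.3, -0.2, -2.0]
opening: 0.188
finger_force: 108.1
t 10.38 tcp [0.4603 0.002  0.1581] move [ 0.6006 -0.187   0.0171] [ 0.0048  0.0002 -0.0008] rows>= 4.0
```

```bash
python3 -m handwheel '[[0.12,-0.037,0,0.0048,0,0,-1],[0.24,-0.075,0,0.0048,0,0,-1],[0.36,-0.112,0,0.0048,0,0,-1],[0.48,-0.15,0,0.0048,0,0,-1],[0.6,-0.187,0,0.0048,0,0,-1],[0.6,-0.187,0,0.0048,0,0,-1],[0.6,-0.187,0,0.0048,0,0,-1]]'
python3 wr.py w5
python3 - <<'E'
from h import *
S=SG+[.002,0,0]
go(W(S,-.056,0,.104),S[2]+np.pi/2)
p=dict(np.load('pics/w5.npz'))
print((proj('',[W(S,*l) for l in((-.09,-.077,.036),(-.09,.077,.036),(.075,.077,.036),(.075,-.077,.036))],p)/.7).round())
E
```

```text
time: 11.25
eef_pos: [0.4082, 0.2482, 0.1535]
tcp_rot: [0.742, 0.67, -0.003, -0.003]
contact_force: [-0.2, 0.2, -2.2]
opening: 0.182
finger_force: 108.1
t 11.3 tcp [0.4086 0.2478 0.1539] move [0.0027 0.0061 0.1247] [-0.0025  0.0004 -0.001 ] rows>= 0.8
[[348. 414.]
 [338. 163.]
 [643. 162.]
 [605. 415.]]
```

View pics/w5.png

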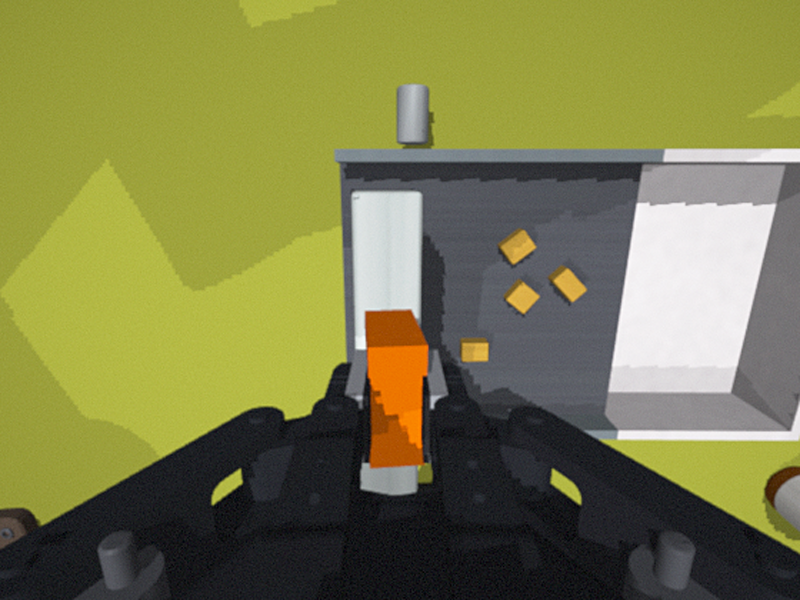

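```bash
python3 -m handwheel '[[0.003,0.005,0.06,-0.0025,0,0,-1],[0.003,0.005,0.11,-0.0025,0,0,-1],[0.003,0.005,0.12,-0.0025,0,0,-1],[0.003,0.005,0.12,-0.0025,0,0,-1],[0.003,0.005,0.12,-0.0025,0,0,-1]]'
python3 - <<'E'
from h import *
S=SG+[.002,0,0]
p=dict(np.load('pics/w5.npz'))
X=ray(p,np.array((386,191))*.7,.123);c,s=np.cos(S[2]),np.sin(S[2]);d=(X-[S[0],S[1],0]);print("end local",c*d[0]+s*d[1],-s*d[0]+c*d[1])
go(W(S,-.056,0,.103),S[2]+np.pi/2)
go(W(S,.08,0,.103),S[2]+np.pi/2)
E
```

```text
time: 11.92
eef_pos: [0.4119, 0.2497, 0.1083]
tcp_rot: [0.743, 0.669, 0.002, 0.001]
contact_force: [-0.4, -0.2, -1.9]
opening: 0.185
finger_force: 108.1
end local -0.06133201632295132 0.06422589633304975
t 11.93 tcp [0.4119 0.2497 0.1083] move [-0.0029 -0.0026  0.0132] [ 0.0013 -0.0003 -0.0011] rows>= 0.1
t 11.93 tcp [0.4119 0.2497 0.1083] move [-0.0018  0.3374  0.0146] [ 0.0013 -0.0003 -0.0011] rows>= 2.2
```

```bash
python3 -m handwheel '[[0,0,0.006,0,0,0,-1],[0,0,0.012,0,0,0,-1],[0,0,0.012,0,0,0,-1]]'
python3 -m handwheel '[[0,0.03,0,0,0,0,-1],[0,0.06,0,0,0,0,-1],[0,0.09,0,0,0,0,-1],[0,0.12,0,0,0,0,-1],[0,0.15,0,0,0,0,-1],[0,0.18,0,0,0,0,-1]]'
```

```text
time: 12.3
eef_pos: [0.4108, 0.2497, 0.1023]
tcp_rot: [0.743, 0.67, 0.001, 0.001]
contact_force: [-0.6, 0.5, -3.9]
opening: 0.185
finger_force: 108.1
time: 13.05
eef_pos: [0.4834, 0.2422, 0.1025]
tcp_rot: [0.743, 0.67, 0.001, 0.001]
contact_force: [-0.8, 0.3, -1.9]
opening: 0.185
finger_force: 108.1
```

```bash
python3 -m handwheel '[[0,0.03,0,0,0,0,-1],[0,0.06,0,0,0,0,-1],[0,0.09,0,0,0,0,-1],[0,0.12,0,0,0,0,-1],[0,0.15,0,0,0,0,-1],[0,0.165,0,0,0,0,-1],[0,0.165,0,0,0,0,-1],[0,0.165,0,0,0,0,-1]]'
python3 wr.py w6
python3 - <<'E'
from h import *
S=SG+[.002,0,0]
go(W(S,.08,0,.103),S[2]+np.pi/2)
E
```

```text
time: 14.05
eef_pos: [0.5479, 0.2356, 0.1026]
tcp_rot: [0.743, 0.67, 0.001, 0.001]
contact_force: [-0.5, 0.8, -2.2]
opening: 0.183
finger_force: 108.1
t 14.1 tcp [0.5479 0.2356 0.1026] move [-0.002  -0.0042 -0.0009] [ 0.0005 -0.     -0.0008] rows>= 0.0
```

View pics/w6.png

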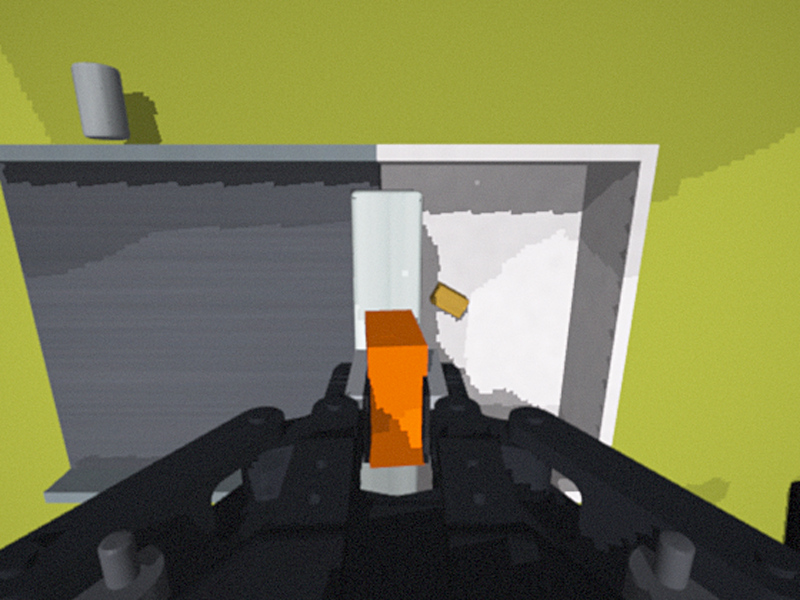

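```bash
python3 -m handwheel '[[0,0,-0.05,0,0,0,-1],[0,-0.03,-0.13,0,0,0,-1],[0,-0.1,-0.16,0,0,0,-1],[0,-0.17,-0.16,0,0,0,-1],[0,-0.2,-0.16,0,0,0,-1],[0,-0.2,-0.16,0,0,0,-1]]'
cat > chips.py <<'E'
from h import *
import cv2
S=SG+[.002,0,0];c,s=np.cos(S[2]),np.sin(S[2])
for n in("wrist","side","scene"):
    p=eyes.camera_params(n);im=eyes.read_camera(n)
    hsv=cv2.cvtColor(im,cv2.COLOR_RGB2HSV)
    m=cv2.inRange(hsv,(12,110,80),(24,255,255))
    k,_,st,ce=cv2.connectedComponentsWithStats(m)
    for i in range(1,k):
        if st[i,4]<8:continue
        o=[]
        for z in(.011,.041):
            d=ray(p,ce[i],z)-[S[0],S[1],0];o.append((round(c*d[0]+s*d[1],3),round(-s*d[0]+c*d[1],3)))
        if -.1<o[0][0]<.2 and abs(o[0][1])<.1:print(n,ce[i].round(),st[i,4],"floor",o[0],"plate",o[1])
E
python3 chips.py; python3 -c "
from h import *
M=[.434,.007,-.078]
go(W(M,.02,0,.15),M[2]+np.pi/2)"
```

```text
time: 14.85
eef_pos: [0.4684, 0.244, 0.1673]
tcp_rot: [0.742, 0.67, 0.001, 0.001]
contact_force: [0.3, 0.7, -1.6]
opening: 0.187
finger_force: 108.1
wrist [368. 171.] 190 floor (np.float64(0.089), np.float64(0.029)) plate (np.float64(0.08), np.float64(0.033))
wrist [363. 190.] 134 floor (np.float64(0.086), np.float64(0.01)) plate (np.float64(0.077), np.float64(0.016))
wrist [388. 192.] 221 floor (np.float64(0.111), np.float64(0.008)) plate (np.float64(0.099), np.float64(0.015))
wrist [277. 271.] 4016 floor (np.float64(0.003), np.float64(-0.076)) plate (np.float64(0.003), np.float64(-0.061))
wrist [363. 231.] 171 floor (np.float64(0.09), np.float64(-0.032)) plate (np.float64(0.08), np.float64(-0.021))
side [233. 316.] 31 floor (np.float64(0.087), np.float64(-0.033)) plate (np.float64(0.078), np.float64(-0.011))
side [217. 329.] 41 floor (np.float64(0.109), np.float64(0.008)) plate (np.float64(0.099), np.float64(0.028))
side [225. 336.] 66 floor (np.float64(0.086), np.float64(0.02)) plate (np.float64(0.077), np.float64(0.04))
scene [378. 214.] 49 floor (np.float64(0.078), np.float64(0.024)) plate (np.float64(0.108), np.float64(0.001))
scene [364. 219.] 17 floor (np.float64(0.08), np.float64(-0.026)) plate (np.float64(0.109), np.float64(-0.047))
scene [380. 221.] 9 floor (np.float64(0.107), np.float64(0.01)) plate (np.float64(0.135), np.float64(-0.013))
t 15.0 tcp [0.4696 0.2437 0.167 ] move [-0.5965  0.0227  0.0423] [ 0.001  -0.0001 -0.0082] rows>= 3.8
```

```bash
python3 -m handwheel '[[-0.13,0.005,0,0,0,0,-1],[-0.27,0.01,0,0,0,0,-1],[-0.4,0.015,0,0,0,-0.004,-1],[-0.53,0.02,0,0,0,-0.008,-1],[-0.597,0.023,0.04,0,0,-0.008,-1],[-0.597,0.023,0.1,0,0,-0.008,-1],[-0.597,0.023,0.18,0,0,-0.008,-1],[-0.597,0.023,0.21,0,0,-0.008,-1],[-0.597,0.023,0.21,0,0,-0.008,-1],[-0.597,0.023,0.21,0,0,-0.008,-1]]'
python3 -c "
from h import *
M=[.434,.007,-.078]
go(W(M,.02,0,.07),M[2]+np.pi/2)"
```

```text
time: 16.25
eef_pos: [0.4545, 0.0051, 0.0838]
tcp_rot: [0.734, 0.679, 0.001, 0.002]
contact_force: [-0.4, 0.6, -1.9]
opening: 0.186
finger_force: 108.1
t 16.25 tcp [0.4545 0.0051 0.0838] move [ 0.0007 -0.0017  0.0346] [0.0014 0.     0.    ] rows>= 0.2
```

```bash
python3 -m handwheel '[[0,0,0.015,0,0,0,-1],[0,0,0.03,0,0,0,-1],[0,0,0.03,0,0,0,-1]]'
python3 -m handwheel '[[0,0,0.003,0,0,0,-1],[0,0,0.006,0,0,0,-1],[0,0,0.006,0,0,0,-1]]'
```

```text
time: 16.62
eef_pos: [0.4528, 0.0055, 0.07]
tcp_rot: [0.734, 0.679, 0.0, 0.0]
contact_force: [-1.1, 0.6, -2.5]
opening: 0.186
finger_force: 108.1
time: 17.0
eef_pos: [0.4539, 0.0052, 0.0692]
tcp_rot: [0.734, 0.679, 0.001, 0.001]
contact_force: [-2.8, 0.2, 5.6]
opening: 0.183
finger_force: 108.6
```

```bash
python3 -m handwheel '[[0,0,0,0,0,0,-0.3],[0,0,0,0,0,0,0.4],[0,0,0,0,0,0,1],[0,0,0,0,0,0,1],[0,0,-0.1,0,0,0,1],[0,0,-0.25,0,0,0,1],[0,0,-0.3,0,0,0,1],[0,0,-0.3,0,0,0,1],[0,0,-0.3,0,0,0,1]]'
python3 chips.py; python3 - <<'E'
from h import *
import cv2
T=[.454,.005,-.08]
for n in("wrist","side","scene"):
    p=eyes.camera_params(n);im=eyes.read_camera(n)
    m=cv2.inRange(cv2.cvtColor(im,cv2.COLOR_RGB2HSV),(4,150,80),(17,255,255))
    k,_,st,ce=cv2.connectedComponentsWithStats(m)
    e=proj(n,[W(T,x,y,z) for x in(-.009,.009) for y in(-.021,.021) for z in(.038,.075)],p)
    print(n,"expect box",e.min(0).round(),e.max(0).round(),[(st[i,:2].tolist(),(st[i,:2]+st[i,2:4]).tolist(),int(st[i,4])) for i in range(1,k) if st[i,4]>30])
E
```

```text
time: 18.12
eef_pos: [0.4522, 0.0055, 0.1867]
tcp_rot: [0.734, 0.679, 0.0, -0.0]
contact_force: [-0.4, -0.4, -0.8]
opening: 1.0
finger_force: 0.0
side [233. 316.] 33 floor (np.float64(0.088), np.float64(-0.033)) plate (np.float64(0.078), np.float64(-0.011))
side [217. 329.] 43 floor (np.float64(0.109), np.float64(0.008)) plate (np.float64(0.099), np.float64(0.028))
side [225. 336.] 65 floor (np.float64(0.086), np.float64(0.02)) plate (np.float64(0.077), np.float64(0.04))
scene [378. 214.] 45 floor (np.float64(0.079), np.float64(0.023)) plate (np.float64(0.108), np.float64(-0.0))
scene [364. 219.] 16 floor (np.float64(0.08), np.float64(-0.027)) plate (np.float64(0.109), np.float64(-0.048))
scene [380. 221.] 9 floor (np.float64(0.107), np.float64(0.01)) plate (np.float64(0.135), np.float64(-0.013))
wrist expect box [268. 180.] [290. 236.] [([533, 98], [560, 144], 878), ([261, 181], [283, 236], 1143), ([102, 389], [128, 420], 394)]
side expect box [283. 233.] [294. 257.] [([325, 143], [337, 166], 192), ([357, 180], [368, 208], 258), ([286, 234], [297, 257], 182), ([181, 245], [197, 258], 152)]
scene expect box [279. 202.] [295. 220.] [([178, 184], [202, 207], 283), ([278, 202], [295, 217], 144), ([472, 211], [560, 280], 3413), ([111, 226], [139, 252], 329), ([346, 255], [360, 265], 82)]
```

```bash
python3 -c "
from plant import ctrl
print(ctrl.sign_off())"
```

```text
the job is handed in; nothing more can be done
None
```

I handed the job in at about 18 s: the cameras show all four offcuts on the catch tray floor and the scraper standing upright and released on the mat; I did not re-measure the jar, flask and aluminium part at the end, and sign-off gave no verdict.

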